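# Lock the fence of the foam-cutting board

### The arm

A 6-joint arm with a two-finger parallel gripper is mounted at the origin on the work surface. World frame = base frame: x ahead of the robot, y to its left, z up, the work surface at z = 0. Lengths are in m, angles in rad, forces in N, time in s.
With the tool pointing down it reaches from about 0.275 to 0.75 m from the base axis. Payload 10.2 kg.
Tool frame: the origin (TCP) lies at the very end of the fingers, on their centre line; the grasp point (between the pads) lies 19 mm behind it; z points along the fingers, y is the direction in which the jaws open and shut (so a half turn about z gives the same grasp; the last joint's range is limited). The gripper opens to 85 mm and grips with 20 to 120 N. Pads are 22 mm wide; open, the fingers measure 114 mm over their backs; the gripper's body (76 mm by 85 mm) begins 54 mm behind the grasp point. The pads swing forward as they close: fully open they stand 13 mm farther back than shut.
Start: joints at [-1.385, 0.313, 1.498, -0, 1.331, -0.223], TCP at [0.209, -0.482, 0.231] pointing down, gripper open.
Joint ranges: [-2.94, 2.94], [-0.97, 2.17], [0.19, 2.56], [-1.23, 4.37], [0.02, 3.11], [-2.88, 2.88]. Speed limits (rad/s): [2.39, 2.39, 3.01, 3.14, 3.14, 3.14].

### API

Orientations are given as a rotation vector (axis times angle).
In Python, from station import state, vision, order gives the robot as it stands. The module is installed in compiled form; this text tells all that it offers.
- The arm moves only by the shell command python3 -m pendant 'ROWS' [FORCE]. ROWS is JSON, a list of rows, each a list of 7 numbers: the finger opening in cm, from 0 to 8.54, then the shift along the tool's x, y, z in cm, then the turn, a rotation vector about the tool's x, y, z in rad. A call has 1 to 10 rows; each row is the pose to reach, as a shift and turn from the pose commanded when the call began, along the tool's axes at that moment; what a row does not reach only later rows make up. A row lasts 1/8 s, in which the tool goes at most 62.5 mm and 10.7 degrees, less where a joint would pass 70% of its speed; a pose out of reach is approached as far as the arm can. A call with a gripper value outside its range is refused whole. The fingers move at their own pace and stop on an object; FORCE is the grip in N (left out, the last holds). Time passes only in rows, so rows that repeat a pose let the fingers close. It gives the time, the measured TCP pose, the force and the opening at its end, in the units of the state.
- state(): the state, without advancing time (a new reading comes with each control period).
- vision.snapshot(name): name is "side" or "top"; returns the picture (420x560x3 uint8, blue, green, red); there is no depth.
- vision.calibration(name): a dict with "fx", "fy", "cx", "cy" (pixels), "dist_coeffs" ([k1, k2, p1, p2, k3] as OpenCV has them; the pictures are not rectified), "R" (3x3) and "t" (3): a world point X has camera coordinates R X + t. Camera axes: x right, y down, z forward; pixel columns grow to the right and rows downward; lengths in m; the calibration is good to about 2 mm. A picture is of the moment at which its call begins. calibration takes no time and is no camera call.
- order.sign_off(): hands the job in, once; it reports no verdict.
The state is a dict: "time": time; "q": joint angles; "joint_velocities": joint speeds; "tau": joint torques, N m; "tcp_pos": TCP position; "tcp_rot": TCP orientation; "ft_force": force on the tool from outside, world axes, zero at the start; "wrist_torque": the same for the moment, N m; "gripper_width": finger opening in m.
Only numpy, scipy, OpenCV 4.12 (cv2) and the standard library are available. Lean on these libraries where they do the work, as an engineer would, in place of code of your own. Each camera call takes 0.05 s, during which the arm holds its last target.

### The job

Lock the fence of the foam-cutting board: push the upright peg of the slotted steel disc sideways until the slot lines up with the steel bar, and only then push the bar by its upright lug through the slot and into the staple on the fence, fully home with the lug up against the two stop cheeks. Just push with the fingertips: the bar stays flat in its guide and is never lifted, and the jar, offcuts and spreader around the board are left where they are.

Things in the scene. Friction and masses are not known exactly. Their poses are not given: they have to be found in the camera images.
- cutting_board: Fixed fence lock on its plywood board (470 x 190 x 10 mm, flat on the bench). Origin: on the disc's axis at bench level. x: the way the bar travels, towards the fence; y: the side on which the peg stands; z up. The bar's guide lies at x = -250 to -63 mm: floor 18 mm above the bench, rails to y = +-21.5 mm, 30 mm high. Fence and white foam slab lie beyond x = 103 mm, top 65 mm.
- stop_cheeks (a point): Midway between the rear faces (facing the lug) of the two aluminium stop cheeks at the guide's disc end, 75 mm before the disc's axis, 38 mm above the bench. Cheeks 12 mm thick along the bar, at 9.5 to 23.5 mm either side of its line, top 44 mm above the bench. The lug's front face meets them when home.
- staple (a point): Centre of the mouth of the staple, an aluminium tunnel 22 mm wide and 20 mm high fixed before the fence, 70 mm beyond the disc's axis, 26 mm above the bench. Its outside is 46 mm wide, 32 mm deep, top 42 mm above the bench. Axes as the board's.
- lock_disc (a joint): Angle of the locking disc in rad: 0 = slot lined up with the bar, grows anticlockwise seen from above. Starts between 0.4 and 0.85 with the peg swung towards the bar's lug (the board's -x), so it must be turned clockwise; range -0.6 to 1.0. It is free of springs, stays where left, friction 0.08 N m (1.3 N at the peg).
- disc_centre (a point): Centre of the steel disc at the level of its top, 33 mm above the bench; its frame turns with the disc, x along the slot, y towards the peg. Disc diameter 84 mm; the slot runs across its whole diameter, 20 mm wide, 16 mm deep. It takes the bar up to about 0.1 rad off line (the bar's round nose then turns the disc the rest).
- peg_top (a point): Centre of the top of the disc's upright round peg (12 mm diameter), 70 mm above the bench, 60 mm from the disc's axis, square to the slot. The peg stands on a 14 mm wide arm whose top is 29 mm above the bench, so 41 mm of peg is free to push against.
- lock_bar: Loose steel bar 174 mm long, 16 mm wide, 12 mm high, about 0.35 kg, lying in the open-topped guide. Origin: middle of its length, on its underside (18 mm above the bench); x axis towards its round nose. It begins 137 to 157 mm short of home; fully home its origin is above the board's origin (board x = 0) and the lug's front face touches the stop cheeks. Sliding drag about 2 to 3 N.
- bar_nose (a point): Tip of the bar's rounded nose (8 mm radius), half-way up the bar.
- bar_lug (a point): Centre of the rear face of the bar's upright push lug, 52 mm above the bench; same axes as the bar. The lug is a steel plate at the bar's rear end, 12 mm thick along the bar, 34 mm wide, from 32 to 72 mm above the bench. Push on its rear face along the bar's x.
- glue_jar: Bystander: amber jar, 52 mm diameter, 75 mm tall, on the bench. Origin: centre of its underside.
- foam_offcut: Bystander: white foam offcut 75 x 45 x 40 mm, on the bench. Origin: centre of its underside.
- wood_offcut: Bystander: wood offcut 90 x 35 x 22 mm, on the bench. Origin: centre of its underside.
- spreader: Bystander: spatula-like spreader, 190 mm long, lying on the plywood board beside the guide, on the side away from the peg.
Things that resemble listed ones, but are neither listed nor needed, are in the scene too. Leave any red look-alike of the lock_bar alone.

How it is judged:
On the way:
1. the disc is turned so that its slot lines up with the bar (within 0.1 rad) while the bar is still outside the slot (value of joint lock_disc between -0.1 and 0.1 rad and x of lock_bar in the frame of cutting_board below -0.127 m), for 0.2 s.
At the end, for the whole second after the job is handed in: The bar lies at rest and flat in its guide, through the disc's slot, within 4 mm of fully home (lug against the stop cheeks), with the disc lined up (within 0.09 rad) (value of joint lock_disc between -0.09 and 0.09 rad and x of lock_bar in the frame of cutting_board above -0.004 m and z of lock_bar in the frame of cutting_board below 0.021 m and angle between lock_bar's own z axis and vertical below 0.06 rad and linear speed of lock_bar below 0.01 m/s); the robot touches nothing.
It fails at once if the bar is lifted or tipped up (6 mm or 0.1 rad) (z of lock_bar in the frame of cutting_board above 0.024 m or angle between lock_bar's own z axis and vertical above 0.1 rad).
It fails at once if the bar goes in while the slot is out of line by more than 0.15 rad (x of lock_bar in the frame of cutting_board above -0.115 m and (value of joint lock_disc above 0.15 rad or value of joint lock_disc below -0.15 rad)).
It fails at once if the bar is pushed with the arm instead of the fingers (contact force between the arm and lock_bar above 2 N).
It fails at once if a bystander (jar, offcut or spreader) is moved by more than 15 mm (distance of any of glue_jar, foam_offcut, wood_offcut, spreader from where it was at the start of the episode above 0.015 m).
It also fails if it takes over 46 s, if anything falls off the work surface, if the arm or the gripper's body presses on something with over 40 N, if the wrist force passes 120 N, or if a joint passes its speed limit or range.

## Working session

There is one attempt and no reset: what is moved stays moved. The work goes in short steps, Python scripts to look and compute and a shell command to move; the robot and the scene stay as the last step left them, time stands still between calls to the robot, and variables do not carry over. Pictures are saved under pics/ and viewed, and the job is handed in when it is done.

```bash
mkdir -p pics; python3 - <<'E'
from station import state, vision
import cv2, json
for n in("side","top"):
    cv2.imwrite(f"pics/{n}0.png",vision.snapshot(n)); print(n,vision.calibration(n))
s=state(); print(s)
E
```

```text
side {'fx': 468.55522662742027, 'fy': 468.55522662742027, 'cx': 286.91620783018936, 'cy': 222.0226863331032, 'dist_coeffs': array([-0.04573879,  0.        ,  0.        ,  0.        ,  0.        ]), 'R': array([[-0.84785847, -0.53018704, -0.00614246],
       [-0.30940647,  0.50413443, -0.80629778],
       [ 0.43058525, -0.68172588, -0.59147794]]), 't': array([0.42466338, 0.30751723, 0.89563574])}
top {'fx': 467.96041427950183, 'fy': 467.96041427950183, 'cx': 274.2182980757754, 'cy': 204.2785613129707, 'dist_coeffs': array([-0.0150686,  0.       ,  0.       ,  0.       ,  0.       ]), 'R': array([[-1.74254510e-02, -9.99841533e-01, -3.64170897e-03],
       [-9.77218561e-01,  1.78014713e-02, -2.11487571e-01],
       [ 2.11518885e-01, -1.26520711e-04, -9.77373903e-01]]), 't': array([-0.07905301,  0.58093883,  0.97459577])}
{'time': 0.1, 'q': array([-1.38537181e+00,  3.13384178e-01,  1.49837752e+00,  7.12530470e-07,
        1.33100371e+00, -2.23414693e-01]), 'joint_velocities': array([ 0.00067286, -0.00052839, -0.00262344,  0.00089447, -0.00086945,
       -0.00023726]), 'tau': array([ 2.70706114e-03, -4.12899256e+01, -2.60141981e+01, -1.26815016e-04,
        3.04258589e-03,  6.90064581e-06]), 'tcp_pos': array([ 0.20864793, -0.48149977,  0.23079118]), 'tcp_rot': array([-3.07503339e+00, -6.37501518e-01, -3.60632593e-05]), 'ft_force': array([ 0.25459614,  0.09353448, -0.10104463]), 'wrist_torque': array([-0.00686445,  0.02479836,  0.02887333]), 'gripper_width': 0.08568153404822883}
```

View pics/top0.png

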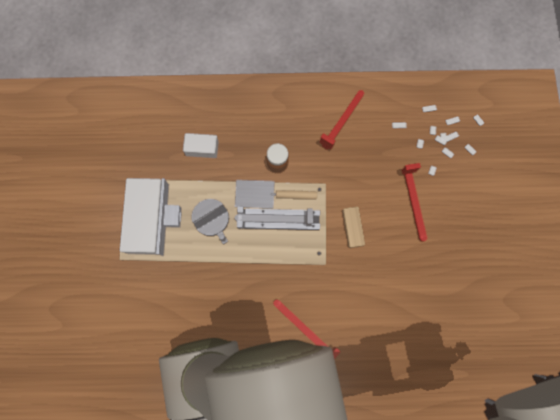

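View pics/side0.png

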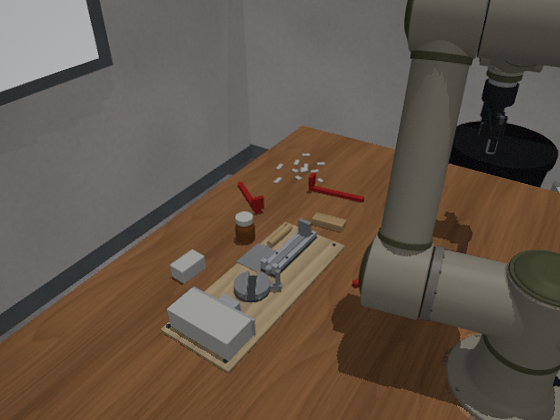

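The top view shows the board with its fence at the left (145,215), disc at (210,217), peg at about (223,238), bar in its guide (240–320,218) and lug at about (310,215). The bar travels left, which is world +y. I'll zoom in.

```bash
python3 - <<'E'
import cv2
a=cv2.imread("pics/top0.png")[170:275,110:345]; cv2.imwrite("pics/topz.png",cv2.resize(a,None,fx=3.4,fy=3.4,interpolation=cv2.INTER_CUBIC))
a=cv2.imread("pics/side0.png")[205:365,160:360]; cv2.imwrite("pics/sidez.png",cv2.resize(a,None,fx=3.7,fy=3.7,interpolation=cv2.INTER_CUBIC))
E
```

```text
(no output)
```

View pics/topz.png

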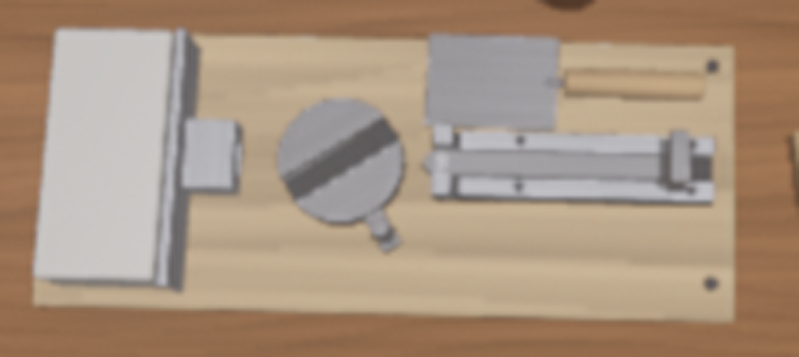

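View pics/sidez.png

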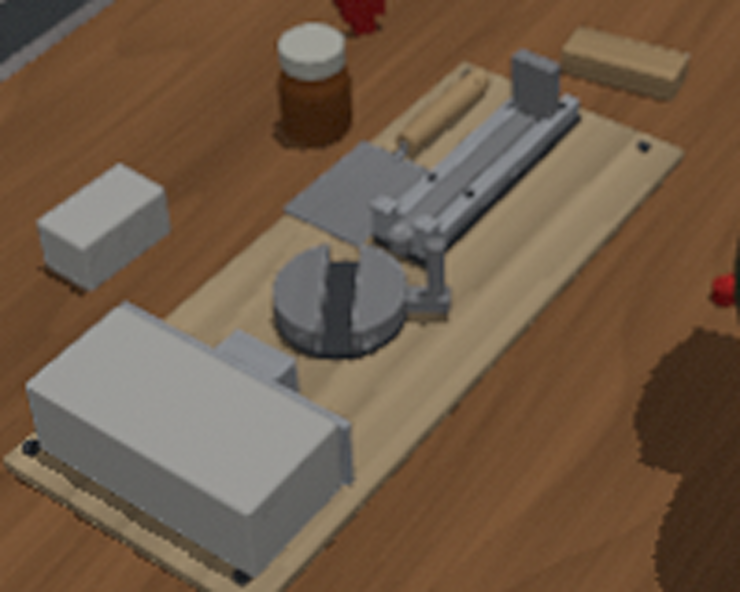

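```bash
cat > h.py <<'E'
import numpy as np, cv2
from station import vision, state
def K(c): return np.array([[c['fx'],0,c['cx']],[0,c['fy'],c['cy']],[0,0,1.]])
def ray(n,uv,z):
    c=vision.calibration(n); p=cv2.undistortPoints(np.array([[uv]],float),K(c),c['dist_coeffs'])[0,0]
    R,t=c['R'],c['t']; C=-R.T@t; d=R.T@np.array([p[0],p[1],1]); return C+d*(z-C[2])/d[2]
def proj(n,X):
    c=vision.calibration(n); return cv2.projectPoints(np.atleast_2d(np.array(X,float)),cv2.Rodrigues(c['R'])[0],c['t'],K(c),c['dist_coeffs'])[0][:,0]
tz=lambda x,y:((x+.5)/3.4-.5+110,(y+.5)/3.4-.5+170)
sz=lambda x,y:((x+.5)/3.7-.5+160,(y+.5)/3.7-.5+205)
E
python3 - <<'E'
from h import *
np.set_printoptions(precision=4,suppress=True)
P=lambda x,y,z:ray("top",tz(x,y),z)
S=lambda x,y,z:ray("side",sz(x,y),z)
c=vision.calibration("top");print("cam",-c['R'].T@c['t'])
a,b=P(34,305,.01),P(733,320,.01);u,v=P(200,37,.01),P(733,46,.01)
for p,q in((b,a),(v,u)):
    d=q-p;print("yaw",np.degrees(np.arctan2(d[1],d[0])),np.linalg.norm(d))
d=v-b;print("right edge dir+",np.degrees(np.arctan2(d[1],d[0])),np.linalg.norm(d),b,v,a)
print("disc",P(341,161,.033),S(341,297,.033))
s1,s2=P(284,176,.033),P(380,118,.033);d=s1-s2;print("slot upper",np.degrees(np.arctan2(d[1],d[0])))
s1,s2=P(300,202,.033),P(400,145,.033);d=s1-s2;print("slot lower",np.degrees(np.arctan2(d[1],d[0])))
print("lug top", P(679,131,.072),P(679,157,.072),"side",S(535,75,.072))
print("peg side",S(435,243,.070))
E
```

```text
cam [ 0.3602 -0.0893  1.0751]
yaw 87.78156855521517 0.4678214924003229
yaw 87.94115521971668 0.36943347685811423
right edge dir+ -2.3115649232448 0.18875483560236245 [ 0.4507 -0.2026  0.01  ] [ 0.6393 -0.2102  0.01  ] [0.4688 0.2649 0.01  ]
disc [0.5589 0.0568 0.033 ] [0.5532 0.0671 0.033 ]
slot upper 121.047937740661
slot lower 119.42088622842358
lug top [ 0.5671 -0.1661  0.072 ] [ 0.5501 -0.1656  0.072 ] side [ 0.5413 -0.1482  0.072 ]
peg side [0.5079 0.0291 0.07  ]
```

```bash
cat > ov.py <<'E'
from h import *
import sys
def ov(tag,D,yaw,th,bx,names=("top","side")):
    r=lambda a:np.array([np.cos(a),np.sin(a)])
    X,Y=r(yaw),r(yaw+np.pi/2)
    W=lambda x,y,z:np.r_[D+X*x+Y*y,z]
    L=[]
    t=np.linspace(0,2*np.pi,40)
    L.append([np.r_[D+.042*r(a),.033] for a in t])
    for s in(1,-1):L.append([np.r_[D+k*.0408*r(yaw+th)+s*.01*r(yaw+th+np.pi/2),.033] for k in(-1,1)])
    pg=D+.06*r(yaw+th+np.pi/2); L.append([np.r_[pg+.006*r(a),.07] for a in t]); L.append([np.r_[pg,.029],np.r_[pg,.07]])
    q=[(-.087,-.017),(-.075,-.017),(-.075,.017),(-.087,.017),(-.087,-.017)]
    L.append([W(bx+a,b,.072) for a,b in q])
    L.append([W(a,b,.03) for a,b in[(-.25,-.0215),(-.063,-.0215),(-.063,.0215),(-.25,.0215),(-.25,-.0215)]])
    L.append([W(a,b,.042) for a,b in[(.07,-.023),(.102,-.023),(.102,.023),(.07,.023),(.07,-.023)]])
    L.append([W(bx+.087,0,.024),W(bx+.06,0,.024)])
    for n,(x0,y0,w,h,k) in zip(("top","side"),((110,170,235,105,3.4),(160,205,200,160,3.7))):
        im=vision.snapshot(n); a=cv2.resize(im[y0:y0+h,x0:x0+w],None,fx=k,fy=k,interpolation=cv2.INTER_CUBIC)
        for l in L:
            p=((proj(n,l)-[x0,y0]+.5)*k-.5).round().astype(int)
            cv2.polylines(a,[p.reshape(-1,1,2)],False,(0,255,0),1)
        cv2.imwrite(f"pics/{n}_{tag}.png",a)
    print("peg",pg,"lug rear",W(bx-.087,0,.052),"X",X,"Y",Y)
E
python3 - <<'E'
from ov import *
ov("o1",np.array([.558,.0575]),np.radians(87.8),.565,-.142)
E
```

```text
peg [0.50612883 0.02734404] lug rear [ 0.54920919 -0.17133121  0.052     ] X [0.03838781 0.99926292] Y [-0.99926292  0.03838781]
```

View pics/top_o1.png

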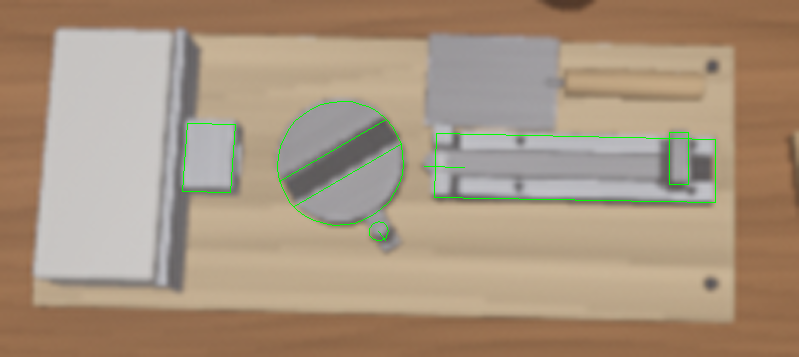

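View pics/side_o1.png

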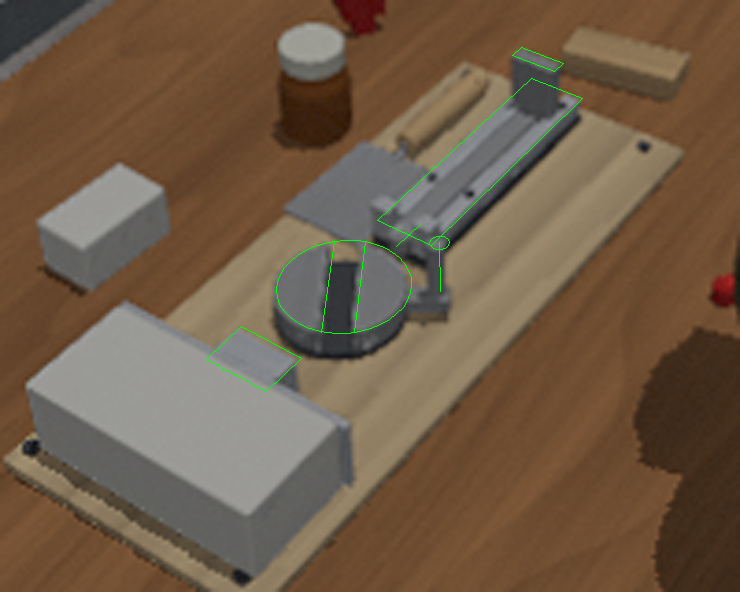

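The overlay agrees with both views to about 2 mm: disc angle about 0.565 rad, bar x about -0.142. Next I'll work out the shift to a point behind the peg.

```bash
cat > d.py <<'E'
from h import *
from scipy.spatial.transform import Rotation as Ro
D=np.array([.558,.0575]);yaw=np.radians(87.8)
X=np.array([np.cos(yaw),np.sin(yaw)]);Y=np.array([-X[1],X[0]])
def to(x,y,z,yw=yaw):
    s=state();R=Ro.from_rotvec(s['tcp_rot']);p=np.r_[D+X*x+Y*y,z]
    T=Ro.from_matrix(np.array([[np.cos(yw),np.sin(yw),0],[np.sin(yw),-np.cos(yw),0],[0,0,-1]]))
    print("shift cm",(100*R.inv().apply(p-s['tcp_pos'])).round(2),"turn",(R.inv()*T).as_rotvec().round(3))
def where():
    s=state();p=s['tcp_pos'];d=p[:2]-D
    print("t",round(s['time'],2),"board mm",1000*np.array([d@X,d@Y,p[2]]).round(4),"F",s['ft_force'].round(1),"w",round(s['gripper_width'],4))
E
python3 -c "
from d import *
to(-.075,.058,.13)"
```

```text
shift cm [ 45.01 -31.32  10.13] turn [-1.000e-03 -1.000e-03 -1.124e+00]
```

```bash
python3 -m pendant '[[0,4.5,-3.1,1,0,0,-0.11],[0,9,-6.3,2,0,0,-0.22],[0,13.5,-9.4,3,0,0,-0.34],[0,18,-12.5,4,0,0,-0.45],[0,22.5,-15.7,5,0,0,-0.56],[0,27,-18.8,6,0,0,-0.67],[0,31.5,-21.9,7,0,0,-0.79],[0,36,-25.1,8,0,0,-0.9],[0,40.5,-28.2,9,0,0,-1.01],[0,45,-31.3,10.1,0,0,-1.124]]' 60; python3 -c "
from d import *
where();to(-.075,.058,.042)"
```

```text
time: 1.45
tcp_pos: [0.498, -0.014, 0.13]
tcp_rot: [2.259, 2.183, 0.0]
ft_force: [-0.0, -1.0, 1.1]
gripper_width: 0.0002
t 1.45 board mm [-73.7  57.2 130. ] F [-0.  -1.   1.1] w 0.0002
shift cm [-0.13 -0.08  8.8 ] turn [0.    0.    0.004]
```

```bash
python3 -m pendant '[[0,-0.1,0,3,0,0,0],[0,-0.1,0,6,0,0,0],[0,-0.1,0,8.7,0,0,0],[0,-0.1,0,8.7,0,0,0]]'; python3 -c "
from ov import *
from d import *
where();ov('o2',D,yaw,.565,-.142)"
```

```text
time: 1.95
tcp_pos: [0.4961, -0.0164, 0.042]
tcp_rot: [-2.261, -2.177, 0.003]
ft_force: [0.9, -0.1, 0.6]
gripper_width: -0.0002
t 1.95 board mm [-76.2  59.   42. ] F [ 0.9 -0.1  0.6] w -0.0002
peg [0.50612883 0.02734404] lug rear [ 0.54920919 -0.17133121  0.052     ] X [0.03838781 0.99926292] Y [-0.99926292  0.03838781]
```

View pics/top_o2.png

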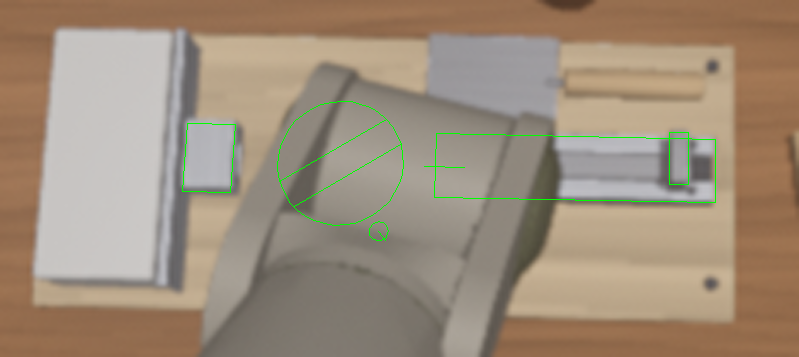

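View pics/side_o2.png

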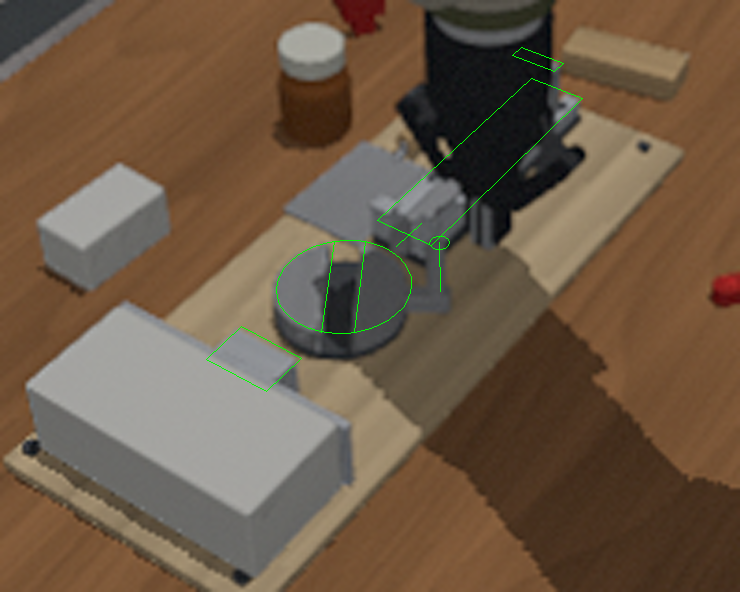

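The side view shows the closed fingertips at zoomed (490,225), behind and clear of the peg at (435,245). I'll push the peg along +x.

```bash
python3 -m pendant '[[0,1,0.2,0,0,0,0],[0,2,0.2,0,0,0,0],[0,2.6,0.2,0,0,0,0],[0,3.2,0.2,0,0,0,0],[0,3.8,0.2,0,0,0,0],[0,4.4,0.2,0,0,0,0],[0,5,0.2,0,0,0,0],[0,5.4,0.2,0,0,0,0],[0,5.7,0.2,0,0,0,0],[0,5.7,0.2,0,0,0,0]]'; python3 -c "
from ov import *
from d import *
where();ov('o3',D,yaw,0,-.142)"
```

```text
time: 3.3
tcp_pos: [0.5015, 0.0405, 0.0434]
tcp_rot: [2.263, 2.179, 0.001]
ft_force: [-0.8, 0.0, -0.1]
gripper_width: -0.0
t 3.3 board mm [-19.1  55.8  43.4] F [-0.8  0.  -0.1] w -0.0
peg [0.49804423 0.05980327] lug rear [ 0.54920919 -0.17133121  0.052     ] X [0.03838781 0.99926292] Y [-0.99926292  0.03838781]
```

View pics/side_o3.png

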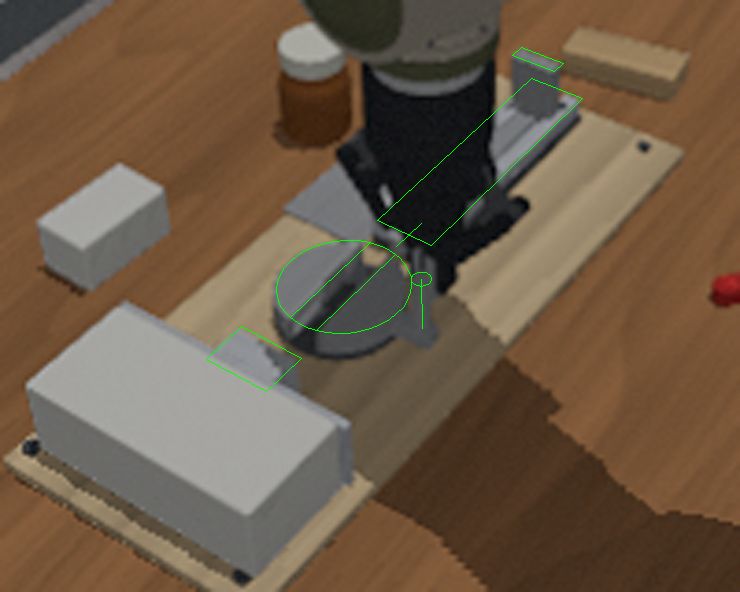

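The disc has turned and the slot is close to line. I'll back off, rise and move over behind the lug, then check from the top.

```bash
python3 -m pendant '[[0,-1.5,0,0,0,0,0],[0,-3,0,-2,0,0,0],[0,-5,1,-6,0,0,0],[0,-10,3,-8.5,0,0,0],[0,-15,5,-8.5,0,0,0],[0,-20,5.6,-8.5,0,0,0],[0,-24.6,5.6,-8.5,0,0,0],[0,-24.6,5.6,-8.5,0,0,0]]'; python3 -c "
from ov import *
from d import *
where();ov('o4',D,yaw,0.0,-.142)"
```

```text
time: 4.4
tcp_pos: [0.5471, -0.2114, 0.128]
tcp_rot: [2.268, 2.174, -0.0]
ft_force: [0.1, 0.1, 0.1]
gripper_width: 0.0003
t 4.4 board mm [-269.1    0.5  128. ] F [0.1 0.1 0.1] w 0.0003
peg [0.49804423 0.05980327] lug rear [ 0.54920919 -0.17133121  0.052     ] X [0.03838781 0.99926292] Y [-0.99926292  0.03838781]
```

View pics/top_o4.png

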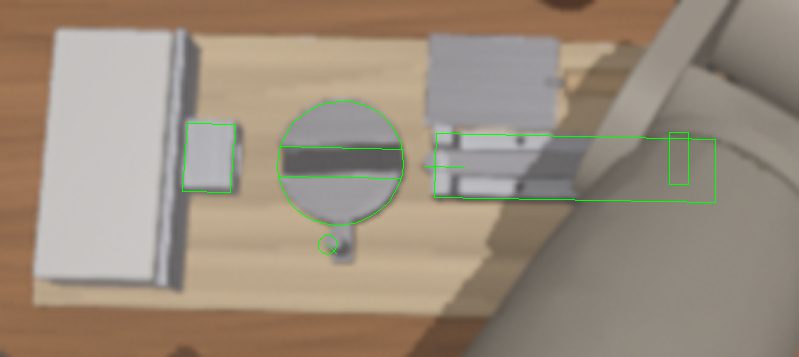

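View pics/side_o4.png

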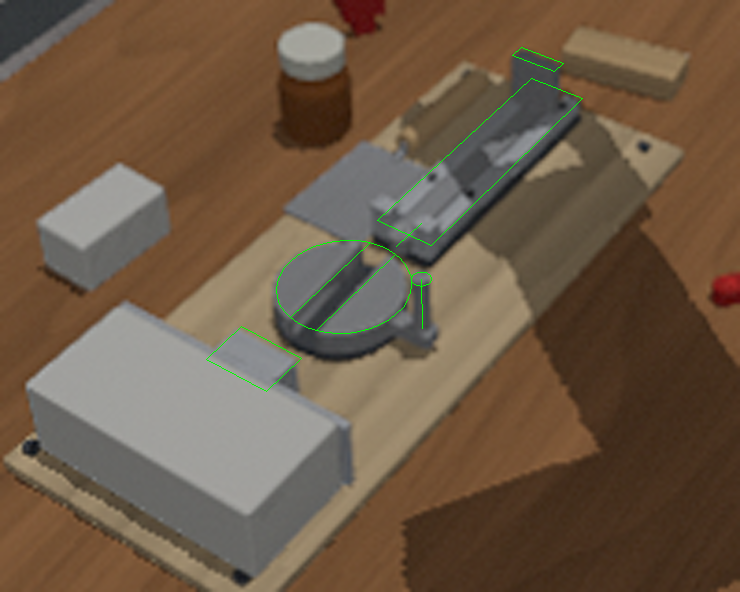

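The top view shows the slot slightly tilted, with the dark band from (283,163) to (402,157). I'll measure its angle.

```bash
python3 - <<'E'
from d import *
im=vision.snapshot("top");g=cv2.cvtColor(im,cv2.COLOR_BGR2GRAY).astype(float)
# upper & lower edges subpixel per column, on disc
up=[];lo=[]
for u in range(196,225):
    col=g[205:230,u];d=np.diff(col)
    i=d[2:13].argmin()+2; j=i+3+d[i+3:i+14].argmax()
    def sub(k):
        if k<1 or k>len(d)-2:return k
        a,b,c=abs(d[k-1:k+2]);return k+.5*(a-c)/(a-2*b+c+1e-9)
    up.append((u,205.5+sub(i)));lo.append((u,205.5+sub(j)))
for nm,l,z in(("up",up,.033),("lo",lo,.017),("lo33",lo,.033)):
    P=np.array([ray("top",p,z)[:2] for p in l]); 
    q=(P-D)@np.c_[X,Y]; m=np.polyfit(q[:,0],q[:,1],1)
    r=q[:,1]-np.polyval(m,q[:,0]);k=abs(r)<2*np.median(abs(r))+1e-4;m=np.polyfit(q[k,0],q[k,1],1)
    print(nm,m,k.sum())
E
```

```text
up [ 0.07908259 -0.01212905] 25
lo [0.07051038 0.00428478] 28
lo33 [0.07051038 0.0072883 ] 28
```

Slot angle is about +0.075 rad, inside the limit but with little to spare. Another 4.5 mm of push will centre it (TCP x about -14.6 mm).

```bash
python3 -c "
from d import *
where();to(-.06,.058,.128);to(-.06,.058,.043);to(-.0146,.058,.043)"
```

```text
t 4.55 board mm [-2.651e+02  2.000e-01  1.282e+02] F [ 0.4  0.7 -0.4] w -0.0003
shift cm [20.51 -5.78  0.03] turn [-0. -0.  0.]
shift cm [20.51 -5.77  8.53] turn [-0. -0.  0.]
shift cm [25.05 -5.77  8.54] turn [-0. -0.  0.]
```

```bash
python3 -m pendant '[[0,5,-1,0,0,0,0],[0,10,-4,0,0,0,0],[0,15,-5.8,0,0,0,0],[0,19,-5.8,2,0,0,0],[0,20,-5.8,5,0,0,0],[0,20.5,-5.8,8.4,0,0,0],[0,21.5,-5.8,8.5,0,0,0],[0,22.5,-5.8,8.5,0,0,0],[0,23.5,-5.8,8.5,0,0,0],[0,24,-5.8,8.5,0,0,0]]'; python3 -c "
from d import *
where();to(-.015,.058,.043)"
```

```text
time: 5.8
tcp_pos: [0.4995, 0.035, 0.0441]
tcp_rot: [2.262, 2.179, 0.001]
ft_force: [0.3, -0.4, 0.1]
gripper_width: -0.0001
t 5.8 board mm [-24.7  57.6  44.1] F [ 0.3 -0.4  0.1] w -0.0001
shift cm [ 0.97 -0.04  0.11] turn [0.001 0.    0.001]
```

```bash
python3 -m pendant '[[0,0.3,0,0,0,0,0],[0,0.5,0,0,0,0,0],[0,0.7,0,0,0,0,0],[0,0.8,0,0,0,0,0],[0,0.9,0,0,0,0,0],[0,0.9,0,0,0,0,0],[0,0.9,0,0,0,0,0]]'; python3 -c "
from d import *
where()"
```

```text
time: 6.68
tcp_pos: [0.4994, 0.0433, 0.0432]
tcp_rot: [-2.263, -2.179, 0.0]
ft_force: [-0.9, -0.9, 0.4]
gripper_width: -0.0001
t 6.67 board mm [-16.4  58.   43.2] F [-0.9 -0.9  0.4] w -0.0001
```

```bash
python3 -m pendant '[[0,0.1,0,0,0,0,0],[0,0.15,0,0,0,0,0],[0,0.15,0,0,0,0,0],[0,-1.5,0,0,0,0,0],[0,-3.5,0.5,-3,0,0,0],[0,-7,1.8,-8.5,0,0,0],[0,-12,4,-8.5,0,0,0],[0,-17,5.8,-8.5,0,0,0],[0,-22,5.8,-8.5,0,0,0],[0,-25.1,5.8,-8.5,0,0,0]]'; python3 -c "
from ov import *
from d import *
ov('o5',D,yaw,0,-.142)"
python3 - <<'E'
from d import *
im=vision.snapshot("top");g=cv2.cvtColor(im,cv2.COLOR_BGR2GRAY).astype(float)
for nm in("up","lo"):
    q=[]
    for u in range(196,225):
        col=g[205:230,u];d=np.diff(col);i=d[2:13].argmin()+2;j=i+3+d[i+3:i+14].argmax();k=i if nm=="up" else j
        a,b,c=abs(d[k-1:k+2]);p=ray("top",(u,205.5+k+.5*(a-c)/(a-2*b+c+1e-9)),.033)[:2];q.append((p-D)@np.c_[X,Y])
    q=np.array(q);m=np.polyfit(q[:,0],q[:,1],1);r=abs(q[:,1]-np.polyval(m,q[:,0]));k=r<2*np.median(r)+1e-4
    print(nm,np.polyfit(q[k,0],q[k,1],1),k.sum())
where();to(-.262,0,.042)
E
```

```text
time: 7.92
tcp_pos: [0.5473, -0.213, 0.1281]
tcp_rot: [2.265, 2.176, 0.0]
ft_force: [0.4, 0.4, 0.4]
gripper_width: -0.0003
peg [0.49804423 0.05980327] lug rear [ 0.54920919 -0.17133121  0.052     ] X [0.03838781 0.99926292] Y [-0.99926292  0.03838781]
up [-0.03518354 -0.01247925] 24
lo [-0.02508185  0.0070033 ] 29
t 8.07 board mm [-269.3    0.3  128.1] F [-0.3 -0.3  0.2] w 0.0002
shift cm [0.73 0.03 8.61] turn [ 0.    -0.    -0.002]
```

View pics/top_o5.png

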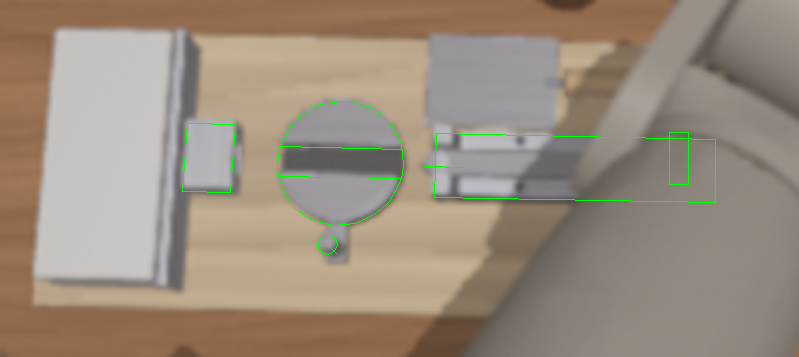

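The slot is now aligned at about -0.03 rad, with the bar still outside. I'll lower the fingertips behind the lug.

```bash
python3 -m pendant '[[0,0.4,0,3,0,0,0],[0,0.4,0,6,0,0,0],[0,0.4,0,8.5,0,0,0],[0,0.4,0,8.5,0,0,0]]'; python3 -c "
from ov import *
from d import *
ov('o6',D,yaw,0,-.142);where()"
```

```text
time: 8.57
tcp_pos: [0.5471, -0.2046, 0.042]
tcp_rot: [-2.26, -2.177, 0.001]
ft_force: [0.7, 0.6, 0.7]
gripper_width: 0.0002
peg [0.49804423 0.05980327] lug rear [ 0.54920919 -0.17133121  0.052     ] X [0.03838781 0.99926292] Y [-0.99926292  0.03838781]
t 8.68 board mm [-263.2   -0.5   44.3] F [-0.7 -0.8 -0.2] w -0.0
```

View pics/side_o6.png

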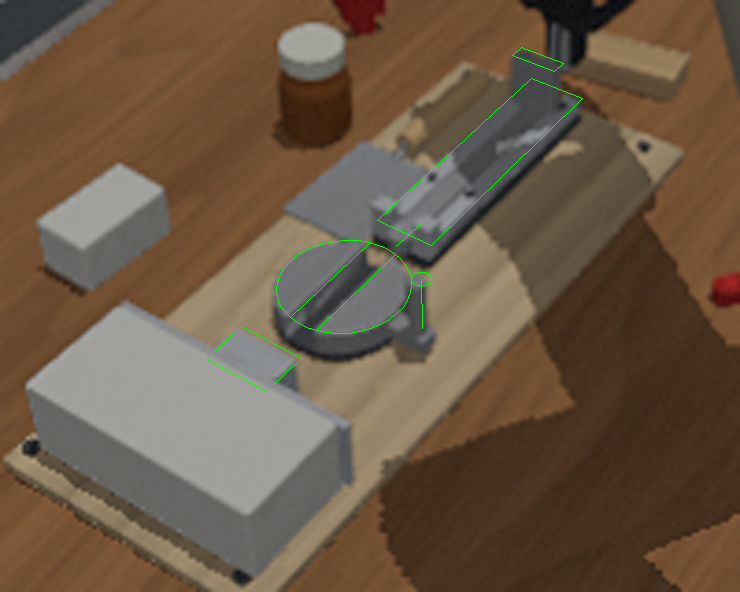

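The fingertips sit behind the lug at zoomed (565,45), clear of the wood offcut. I'll push in stages.

```bash
python3 -m pendant '[[0,0.8,0,0,0,0,0],[0,1.4,0,0,0,0,0],[0,1.8,0,0,0,0,0],[0,2.2,0,0,0,0,0],[0,2.6,0,0,0,0,0],[0,3,0,0,0,0,0],[0,3.4,0,0,0,0,0],[0,3.8,0,0,0,0,0],[0,4.2,0,0,0,0,0],[0,4.6,0,0,0,0,0]]'; python3 -c "
from ov import *
from d import *
where();ov('o7',D,yaw,0,-.125)"
```

```text
time: 9.93
tcp_pos: [0.5498, -0.1596, 0.0434]
tcp_rot: [2.263, 2.179, 0.0]
ft_force: [-0.3, -1.9, 0.9]
gripper_width: -0.0001
t 9.93 board mm [-2.172e+02 -2.000e-01  4.340e+01] F [-0.3 -1.9  0.9] w -0.0001
peg [0.49804423 0.05980327] lug rear [ 0.54986178 -0.15434374  0.052     ] X [0.03838781 0.99926292] Y [-0.99926292  0.03838781]
```

View pics/side_o7.png

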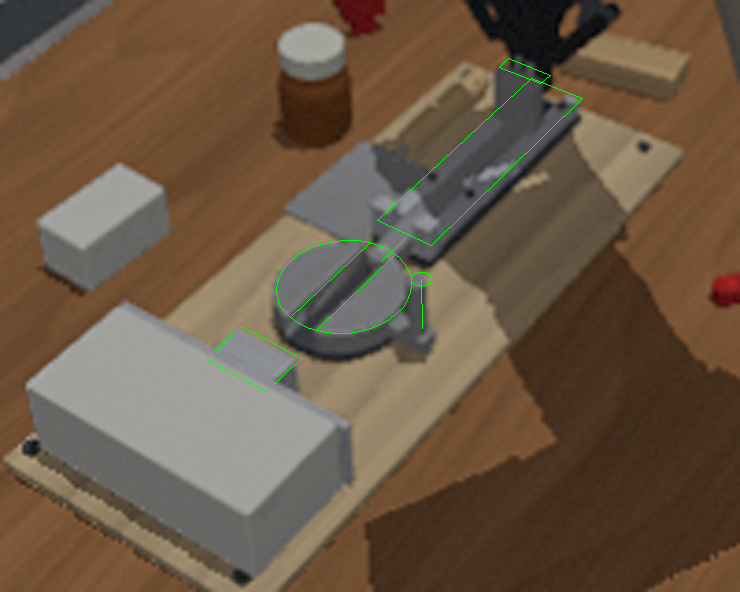

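The nose is at the slot's mouth (375,258) and the slot is still aligned, so I'll carry on.

```bash
python3 -m pendant '[[0,0.4,0,0,0,0,0],[0,0.8,0,0,0,0,0],[0,1.2,0,0,0,0,0],[0,1.7,0,0,0,0,0],[0,2.2,0,0,0,0,0],[0,2.7,0,0,0,0,0],[0,3.2,0,0,0,0,0],[0,3.7,0,0,0,0,0],[0,4.2,0,0,0,0,0],[0,4.7,0,0,0,0,0]]'; python3 -c "
from d import *
where()"
```

```text
time: 11.28
tcp_pos: [0.5515, -0.1125, 0.0433]
tcp_rot: [-2.263, -2.179, 0.0]
ft_force: [-0.6, -1.0, -0.9]
gripper_width: 0.0002
t 11.28 board mm [-1.701e+02 -1.000e-01  4.330e+01] F [-0.6 -1.  -0.9] w 0.0002
```

```bash
python3 -m pendant '[[0,0.5,0,0,0,0,0],[0,1,0,0,0,0,0],[0,1.5,0,0,0,0,0],[0,2,0,0,0,0,0],[0,2.5,0,0,0,0,0],[0,3,0,0,0,0,0],[0,3.5,0,0,0,0,0],[0,4,0,0,0,0,0],[0,4.5,0,0,0,0,0],[0,5,0,0,0,0,0]]'; python3 -c "
from ov import *
from d import *
where();ov('o8',D,yaw,0,-.02)"
```

```text
time: 12.52
tcp_pos: [0.5535, -0.0626, 0.0434]
tcp_rot: [2.263, 2.179, 0.0]
ft_force: [0.2, -1.8, 3.0]
gripper_width: 0.0
t 12.53 board mm [-1.201e+02 -1.000e-01  4.340e+01] F [ 0.2 -1.8  3. ] w 0.0
peg [0.49804423 0.05980327] lug rear [ 0.5538925  -0.04942113  0.052     ] X [0.03838781 0.99926292] Y [-0.99926292  0.03838781]
```

View pics/side_o8.png

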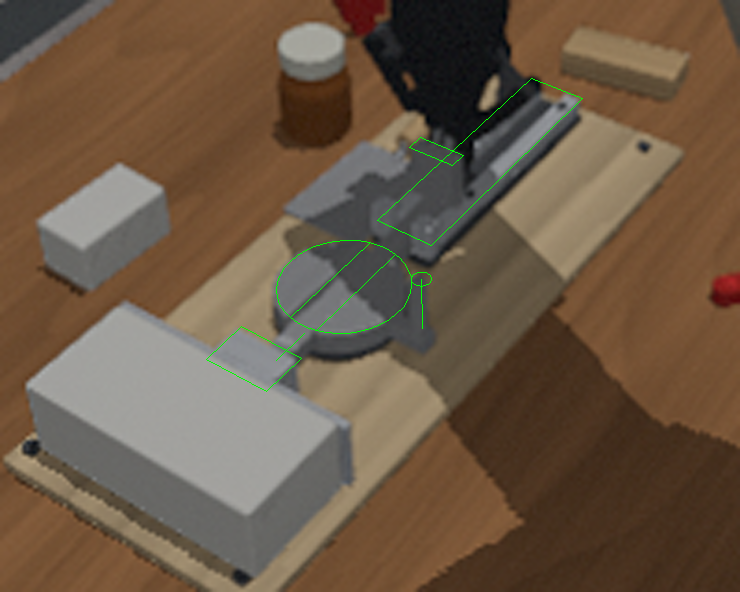

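The bar is through the slot with its nose at the staple (285,350). I'll slow down for the last stretch.

```bash
python3 -m pendant '[[0,0.4,0,0,0,0,0],[0,0.8,0,0,0,0,0],[0,1.1,0,0,0,0,0],[0,1.4,0,0,0,0,0],[0,1.6,0,0,0,0,0],[0,1.7,0,0,0,0,0],[0,1.8,0,0,0,0,0]]'; python3 -c "
from d import *
where()"
```

```text
time: 13.5
tcp_pos: [0.5541, -0.0448, 0.0433]
tcp_rot: [-2.263, -2.179, 0.0]
ft_force: [-0.4, -1.6, -0.4]
gripper_width: -0.0
t 13.5 board mm [-102.4   -0.    43.3] F [-0.4 -1.6 -0.4] w -0.0
```

```bash
python3 -m pendant '[[0,0.1,0,0,0,0,0],[0,0.2,0,0,0,0,0],[0,0.3,0,0,0,0,0],[0,0.3,0,0,0,0,0]]'; python3 -m pendant '[[0,0.1,0,0,0,0,0],[0,0.2,0,0,0,0,0],[0,0.2,0,0,0,0,0]]';python3 -c "
from d import *
where()"
```

```text
time: 14.0
tcp_pos: [0.5543, -0.0417, 0.0433]
tcp_rot: [-2.263, -2.179, -0.0]
ft_force: [0.3, -0.5, 1.1]
gripper_width: 0.0
time: 14.38
tcp_pos: [0.5543, -0.0398, 0.0433]
tcp_rot: [-2.263, -2.179, -0.0]
ft_force: [0.4, -1.7, -0.3]
gripper_width: -0.0001
t 14.38 board mm [-97.3  -0.1  43.3] F [ 0.4 -1.7 -0.3] w -0.0001
```

```bash
python3 -m pendant '[[0,0.1,0,0,0,0,0],[0,0.2,0,0,0,0,0],[0,0.2,0,0,0,0,0]]'; python3 -m pendant '[[0,0.1,0,0,0,0,0],[0,0.2,0,0,0,0,0],[0,0.2,0,0,0,0,0]]'
```

```text
time: 14.75
tcp_pos: [0.5544, -0.0385, 0.0434]
tcp_rot: [2.262, 2.178, -0.001]
ft_force: [-0.4, -5.9, -0.4]
gripper_width: -0.0001
time: 15.12
tcp_pos: [0.5544, -0.0383, 0.0434]
tcp_rot: [2.261, 2.177, -0.005]
ft_force: [-2.8, -15.3, -0.7]
gripper_width: -0.0
```

The motion has stopped and the force has risen to 15 N, so the lug is against the cheeks. Next I'll back off, rise clear and check.

```bash
python3 -m pendant '[[0,-1,0,0,0,0,0],[0,-2.5,0,0,0,0,0],[0,-4,0,-3,0,0,0],[0,-6,0,-8,0,0,0],[0,-11,0,-10,0,0,0],[0,-16,0,-10,0,0,0],[0,-21,0,-10,0,0,0],[0,-26,0,-10,0,0,0],[0,-26,0,-10,0,0,0]]';  python3 -c "
from ov import *
from d import *
where();ov('o9',D,yaw,0,0)"
```

```text
time: 16.25
tcp_pos: [0.5436, -0.2992, 0.1428]
tcp_rot: [2.268, 2.174, -0.0]
ft_force: [-0.3, 0.7, -0.4]
gripper_width: -0.0002
t 16.25 board mm [-357.     0.7  142.8] F [-0.3  0.7 -0.4] w -0.0002
peg [0.49804423 0.05980327] lug rear [ 0.55466026 -0.02943587  0.052     ] X [0.03838781 0.99926292] Y [-0.99926292  0.03838781]
```

View pics/top_o9.png

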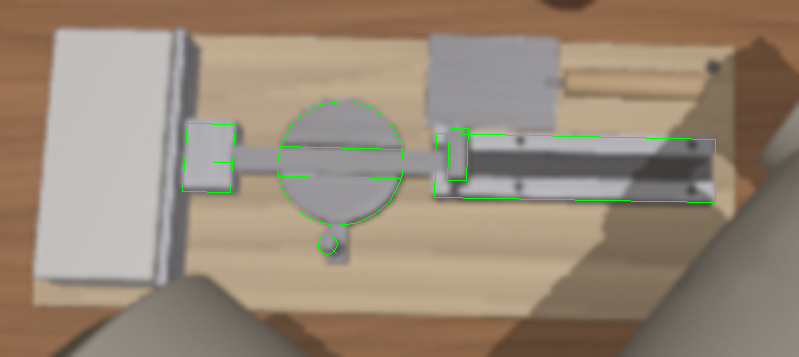

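View pics/side_o9.png

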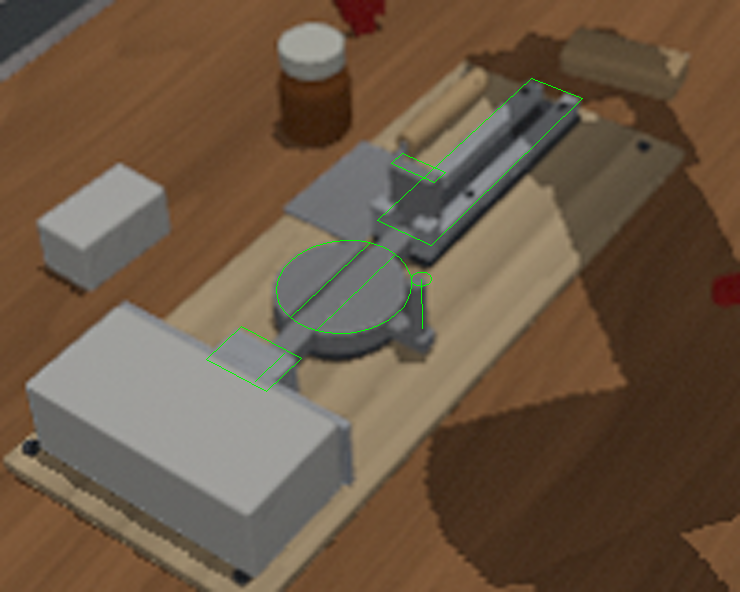

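The lug matches the predicted home outline at (457,155) in the top view, the bar runs through the disc into the staple, and the neighbours look unmoved.

```bash
python3 -c "
from station import order,state
print(state()['joint_velocities'].round(3)); order.sign_off()"
```

```text
[ 0.029 -0.014  0.014  0.001  0.     0.002]
the job is handed in; nothing more can be done
```

The fence is locked and I've handed the job in; no verdict was reported. The clock stood at about 16.3 s of the 46 s allowed.

- **Disc:** the first push on the peg left the slot about 0.075 rad off line. A second short push brought it to about -0.03 rad, measured from the top camera while the bar was still outside. I did not measure the angle again after the bar went in, but the last pictures show the disc in the same position.
- **Bar:** I pushed it by the lug through the slot and into the staple. At the end it stopped moving and the force rose to 15 N, which fits the lug being against the cheeks. I then backed the fingers off and raised them clear.
- **Final pictures:** in both views the lug matches the outline I projected for the home position, to about 2 mm. The bar looks flat, and the parts of the jar, offcuts and spreader that can be seen look unmoved, judged by eye.
- **Small disagreement:** the side-camera overlay sits about one pixel (2 mm) off the top camera's throughout, which is within the calibration accuracy.

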